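# Close and start the pin polisher

### The arm

A 6-joint arm with a two-finger parallel gripper is mounted at the origin on the work surface. World frame = base frame: x ahead of the robot, y to its left, z up, the work surface at z = 0. Lengths are in m, angles in rad, forces in N, time in s.
With the tool pointing down it reaches from about 0.375 to 0.925 m from the base axis. Payload 5.7 kg.
Tool frame: the origin (TCP) lies midway between the tips of the shut fingers; the grasp point (between the pads) lies 19 mm behind it; z points along the fingers, y is the line along which they close (so a half turn about z gives the same grasp; the last joint's range is limited). The gripper opens to 88 mm and grips with 3 to 60 N. Pads are 20 mm wide; open, the fingers measure 115 mm over their backs; the gripper's body (75 mm by 178 mm) begins 61 mm behind the grasp point.
Start: joints at [-1.396, 0.359, 1.51, -0, 1.272, -0.115], TCP at [0.171, -0.575, 0.199] pointing down, gripper open.
Joint ranges: [-2.97, 2.97], [-1.01, 2.36], [0.21, 2.38], [-0.96, 4.11], [0.2, 2.71], [-2.98, 2.98]. Speed limits (rad/s): [2.39, 2.39, 3.14, 3.14, 3.14, 3.14].

### API

Orientations are given as a unit quaternion [x, y, z, w].
In Python, from bench import move_ptp, servo_line, goto_joints, move_gripper, sleep, inverse_kinematics, capture, PlanningError, close_job, spot_in, silhouettes, current_clock, current_joint_pos, current_qvel, current_joint_torque, current_position, current_orientation, current_force, current_torque, current_finger_gap, current_grip_force gives the robot as it stands. Calls block until the motion is done:
- move_ptp(position, orientation): joint-space move of the TCP to a pose.
- servo_line(position, orientation=None, rate=0.15, contact_N=None): straight line of the TCP; orientation=None keeps the orientation; rate is the mean speed in m/s. With contact_N (N) it stops when the force on the tool has changed by that much, and returns True; else False.
- goto_joints(angles): joint-space move.
- move_gripper(opening): finger opening in m; the grip force is fixed at half the most; returns when the fingers have stopped.
- sleep(seconds).
- inverse_kinematics(position, orientation): joint angles nearest the present ones, or None.
- capture(name): name is "side" or "top"; returns a dict with "image" (400x640x3 uint8, blue, green, red), "range_z" (400x640 float32, m along the optical axis (not along the pixel's ray), 0 where there is no reading), "intrinsics" (3x3 intrinsics, pixels), "R" (3x3) and "t" (3): a world point X has camera coordinates R X + t. Camera axes: x right, y down, z forward; pixel columns grow to the right and rows downward; lengths in m; the calibration is good to about 2 mm. A picture is of the moment at which its call begins.
A pose or a line that the arm cannot do raises PlanningError and nothing moves.
- close_job(): hands the job in; it is judged then, once.
Trained networks look in the newest picture that a camera, given by its name, has taken for a name from the list of things; names that differ only in an ending like _2 or _b are one class to them, and where a whole thing is asked for, a point or a joint stands for the part that bears it (a point fixed in the world has none). Each returns a list of dicts, best first, with "conf" (0 to 1); they miss things now and then, are a little off and sometimes report something else, mostly with a low value. They report only what shows in the picture. A call takes as long as a camera call. They do not tell look-alikes from the thing itself.
- spot_in(camera, query): "xy" ([column, row] in pixels, amid what is visible of it).
- silhouettes(camera, query): "region" (400x640 bool, what is visible of it) and "xy" ([column, row] in pixels, amid what is visible of it).
Readings, each from a call of its own:
- current_clock(): time.
- current_joint_pos(): joint angles.
- current_qvel(): joint speeds.
- current_joint_torque(): joint torques, N m.
- current_position(): TCP position.
- current_orientation(): TCP orientation.
- current_force(): force on the tool from outside, world axes, zero at the start.
- current_torque(): the same for the moment, N m.
- current_finger_gap(): finger opening in m.
- current_grip_force(): force on a finger pad.
Only numpy, scipy, OpenCV 4.12 (cv2) and the standard library are available. Lean on these libraries where they do the work, as an engineer would, in place of code of your own. Each camera call takes 0.05 s, during which the arm holds its last target. There are 200 camera calls.

### The job

Take the aluminium lid from its sloping wooden stand and set it down gently, rim down and handle up, fully home in the round seat of the pin polisher, and let go of it. Then start the machine: twist the black knob on the sloping console clockwise until you feel its stop, hold it lightly against the stop for a second without wrenching it past, and let it return to rest and go free. Leave the other things on the bench where they are.

Things in the scene. Friction and masses are not known exactly. Their poses are not given: they have to be found in the camera images.
- machine: Grey pin polisher fixed to the bench, 180 mm (x) by 320 mm (y -170 to +150), 90 mm high. Origin: on the bench under it; x points to its rear, z up. Left half (y -30 to +150): flat deck with the lid seat. Right half (y -170 to -30): console face sloping 30 degrees towards the front (-x), from 24 mm high at the front to 90 mm, then a flat top (x +24 to +90).
- lid_seat (a point): Centre of the lid seat in the deck, on the level ledge where the lid's rim comes to rest; axes as the machine's. The seat is a round recess 90 mm across, 12 mm deep (deck top 12 mm above this point); inside its 12 mm wide ledge is the bowl, 66 mm across.
- lid: Loose round aluminium lid, 84 mm across, about 130 g, hollow below. Origin: centre of the rim's lower edge; z points out through the top, x along the handle. Flat top at z = 14 mm; on it a centred black bar handle 40 mm long (x), 14 mm wide (y), z = 14 to 40 mm. It starts rim against the stand's slope, z leaning 40 degrees to the stand's front. Seated: origin at lid_seat, z up, any yaw.
- lid_stand: Fixed wooden stand, 87 mm (x) by 110 mm (y), with a face sloping 40 degrees towards its front (-x). Origin: on the bench under the middle of the face, which is 50 mm above it there; top edge 86 mm high. Two brass pins, 12 mm proud of the face, carry the lower edge of the lid.
- knob_grip (a point): Point on the start knob's axis, 31 mm out from the console face, where to grip. z: the axis, outward (30 degrees from vertical, leaning to the machine's front); x: along the knob's bar, turning with it (at rest, up the slope), so grip across y. Black knob: bar 42 mm long, 13 mm wide, 9 to 35 mm above the face, on a skirt 46 mm across, 9 mm high.
- start_knob (a joint): Turn of the knob in rad: 0 at rest, growing clockwise seen from outside the console. A spring returns it to 0 (0.1 N m at rest, about 0.2 N m near the stop). The stop lies somewhere from 0.7 to 1.3 rad, different each time, and is springy: 1.6 N m per rad more.
- start_contact (a joint): The start contact inside the console: how far the knob has pushed the springy stop in, in rad. 0 until the knob meets the stop; from 0.06 on the contact is made; above 0.24 the knob is being wrenched.
- file_a: Bystander: needle file lying flat, 182 mm long along its x, wooden handle towards -x, up to 14 mm wide, 9 mm high. Origin on the bench under its middle part.
- file_b: Bystander: thinner needle file lying flat, 182 mm long along its x, wooden handle towards -x, 14 mm wide, 9 mm high. Origin on the bench under its middle part.
- saw_frame: Bystander: blue jeweller's saw frame lying flat, 160 mm bow (x from -20 to 145, y from 0 to 95) and wooden handle 21 mm thick from x = -20 to -110. Origin on the bench at the inner end of the bow.
- ring_clamp: Bystander: wooden ring clamp with a brass band, 120 x 30 x 22 mm, lying along its x. Origin under its centre.
- hammer: Bystander: hammer lying along its x, 220 mm long. Origin on the bench.
- burr_jar: Bystander: glass jar with a steel cap, 44 mm across, 60 mm high. Origin under its centre.
- gauge_block: Bystander: brass gauge block, 30 x 45 x 12 mm, lying on the flat top of the console behind the knob. Origin under its centre.
Things that resemble listed ones, but are neither listed nor needed, are in the scene too. What is shaped like the lid but orange, pink or purple is not meant.

How it is judged:
On the way, in this order (a step that is already met when the one before it is completed fails the run):
1. the lid lies fully home in its seat, rim down, and is let go (horizontal distance between lid and lid_seat below 0.006 m and distance between lid and lid_seat below 0.0075 m and angle between lid's own z axis and vertical below 0.06 rad and contact force between the fingers and lid below 0.1 N), for 0.3 s.
2. the knob is held against its stop (start contact made), the lid still in its seat (value of joint start_contact above 0.06 rad and horizontal distance between lid and lid_seat below 0.006 m and distance between lid and lid_seat below 0.0075 m and angle between lid's own z axis and vertical below 0.06 rad), for 0.4 s.
At the end, for the whole second after the job is handed in: The lid lies still in its seat, rim down (centre within 6 mm, fully down within 7.5 mm in all, tilt under 0.06 rad), let go; the knob has been held against its stop for 0.4 s, is let go and has returned to within 0.1 rad of rest; the start contact is open again (under 0.03 rad) (all of step 1 and linear speed of lid below 0.02 m/s and value of joint start_knob below 0.1 rad and value of joint start_contact below 0.03 rad and contact force between the fingers and machine below 0.1 N); the robot touches nothing.
It fails at once if the knob is wrenched past its stop (start contact pushed in more than 0.24 rad) (value of joint start_contact above 0.24 rad).
It fails at once if the lid is dropped or slammed into its seat (more than 0.4 m/s within 30 mm of it) (distance between lid and lid_seat below 0.03 m and linear speed of lid above 0.4 m/s).
It fails at once if one of the other loose things is pushed more than 25 mm (distance of any of file_a, file_b, saw_frame, ring_clamp, hammer, burr_jar, gauge_block from where it was at the start of the episode above 0.025 m).
It also fails if it takes over 72 s, if anything falls off the work surface, if the arm or the gripper's body presses on something with over 40 N, if the wrist force passes 120 N, or if a joint passes its speed limit or range.

## Working session

There is one attempt and no reset: what is moved stays moved. The work goes in short steps, each a Python script; the robot and the scene stay as the last script left them, time stands still between calls to the robot, and variables do not carry over. Pictures are saved under pics/ and viewed, at most 10 in all, crops included, and the job is handed in when it is done.

```bash
mkdir -p pics; ls
cat > h.py <<'E'
import numpy as np, cv2
from bench import *
from scipy.spatial.transform import Rotation as Rn
def pts(c):
    "world points per pixel HxWx3, nan where none"
    z=c["range_z"].astype(float); z=np.where(z>0,z,np.nan)
    v,u=np.mgrid[:400,:640]; K=c["intrinsics"]
    P=np.stack([(u-K[0,2])/K[0,0]*z,(v-K[1,2])/K[1,1]*z,z],-1)
    return (P-c["t"])@c["R"]
E
python3 - <<'E'
from h import *
for n in("top","side"):
    c=capture(n); cv2.imwrite(f"pics/{n}0.png",c["image"]); np.savez(f"{n}0.npz",**c); P=pts(c)
    print(n,"cam",np.round(-c["R"].T@c["t"],3))
    for q in("lid","lid_stand","machine","knob_grip","burr_jar","gauge_block","hammer","saw_frame","ring_clamp","file_a"):
        for s in silhouettes(n,q)[:4]:
            r=s["region"]; print(q,round(s["conf"],2),np.round(s["xy"]),r.sum(),np.round(np.nanmedian(P[r],0),3))
print(current_clock())
E
```

```text
pics
top cam [ 0.282 -0.019  1.419]
lid 0.96 [378. 195.] 671 [ 0.582 -0.209  0.013]
lid 0.77 [469. 265.] 671 [ 0.376 -0.463  0.013]
lid 0.59 [431. 222.] 669 [ 0.489 -0.345  0.067]
lid 0.59 [257. 198.] 7902 [0.558 0.125 0.086]
lid_stand 0.79 [418. 214.] 807 [ 0.509 -0.324  0.056]
machine 0.74 [258. 200.] 7973 [0.558 0.125 0.086]
machine 0.45 [177. 282.] 390 [0.317 0.356 0.019]
knob_grip 0.73 [294. 207.] 191 [0.531 0.025 0.07 ]
burr_jar 0.58 [393. 156.] 256 [ 0.695 -0.244  0.055]
gauge_block 0.61 [286. 171.] 170 [0.626 0.053 0.099]
gauge_block 0.4 [176. 285.] 455 [0.317 0.358 0.019]
gauge_block 0.36 [137. 234.] 603 [0.464 0.47  0.01 ]
hammer 0.57 [299. 134.] 802 [0.758 0.025 0.022]
saw_frame 0.74 [394. 156.] 232 [ 0.694 -0.244  0.056]
saw_frame 0.61 [146. 240.] 462 [0.446 0.44  0.013]
ring_clamp 0.95 [176. 284.] 407 [0.317 0.355 0.019]
file_a 0.82 [281. 259.] 199 [0.4   0.065 0.007]
file_a 0.75 [370. 267.] 223 [ 0.38  -0.18   0.006]
side cam [ 0.156 -0.633  0.928]
lid 0.71 [364. 305.] 1048 [ 0.49  -0.359  0.066]
lid 0.59 [366. 371.] 91 [ 0.414 -0.47   0.014]
lid 0.42 [300. 283.] 127 [ 0.408 -0.202  0.009]
lid_stand 0.8 [383. 312.] 1378 [ 0.504 -0.37   0.041]
machine 0.67 [294. 177.] 6109 [0.553 0.089 0.078]
knob_grip 0.74 [299. 196.] 200 [0.53  0.016 0.07 ]
knob_grip 0.31 [303. 283.] 105 [ 0.411 -0.205  0.009]
burr_jar 0.68 [404. 241.] 344 [ 0.694 -0.258  0.047]
gauge_block 0.69 [323. 170.] 169 [0.627 0.043 0.1  ]
hammer 0.76 [373. 175.] 456 [0.796 0.011 0.023]
saw_frame 0.59 [217. 135.] 321 [0.46  0.442 0.01 ]
saw_frame 0.23 [363. 306.] 1022 [ 0.49  -0.359  0.066]
ring_clamp 0.73 [299. 197.] 161 [0.53  0.017 0.073]
file_a 0.61 [260. 215.] 139 [0.418 0.056 0.007]
file_a 0.56 [323. 169.] 144 [0.626 0.042 0.1  ]
1.1
```

Run:
```python
import cv2
t=cv2.imread("pics/top0.png");cv2.imwrite("pics/a.png",cv2.resize(t[110:310,110:510],None,fx=2,fy=2,interpolation=cv2.INTER_CUBIC))
s=cv2.imread("pics/side0.png");cv2.imwrite("pics/b.png",cv2.resize(s[130:380,180:460],None,fx=2.4,fy=2.4,interpolation=cv2.INTER_CUBIC))
```

```text
(no output)
```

View pics/a.png

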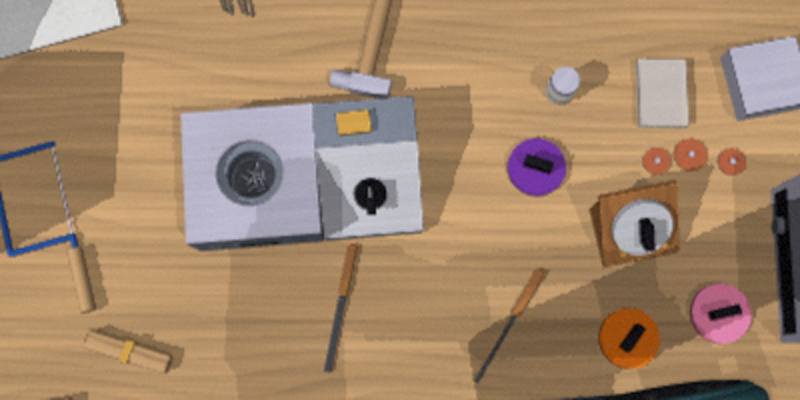

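View pics/b.png

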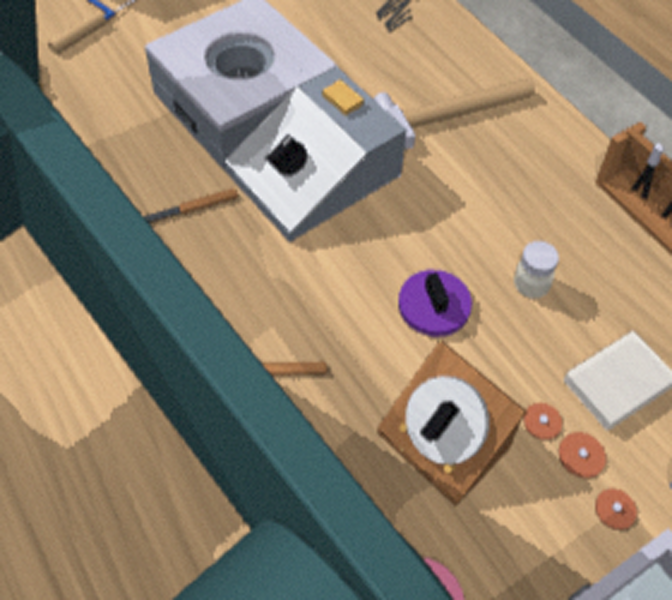

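The lid wanted is the aluminium one on the wooden stand, at full top px (431,224). Look-alikes are purple (378,194), orange (425,279) and pink (470,266). The seat is at (235,197) and the knob at (295,207). Next I fit the geometry and check with a close crop.

```bash
cat > m.py <<'E'
from h import *
from scipy.optimize import least_squares
def run(n):
    c=np.load(n+"0.npz"); P=pts(c); im=c["image"].astype(int); g=im.sum(2)/3; sat=im.max(2)-im.min(2)
    X=P.reshape(-1,3); G=g.ravel(); S=sat.ravel()
    near=lambda a,r:np.hypot(X[:,0]-a[0],X[:,1]-a[1])<r
    # lid: silver pixels
    m=near((.495,-.345),.06)&(X[:,2]>.03)
    sil=X[m&(S<35)&(G>95)]; 
    for _ in range(5):
        c0=sil.mean(0); nrm=np.linalg.svd(sil-c0)[2][2]; nrm*=np.sign(nrm[2]); d=(sil-c0)@nrm; sil=sil[abs(d)<max(.003,2*d.std())] 
    h=(X-c0)@nrm
    Q=X[m&(G<70)&(h>.018)&(h<.032)]; hc=Q.mean(0)
    e=np.linalg.svd(Q-hc)[2][0]; e-=nrm*(e@nrm); e/=np.linalg.norm(e); e*=np.sign(e[0])
    b=np.cross(nrm,e); qa=(Q-hc)@e; qb=(Q-hc)@b
    mid=hc+e*(np.percentile(qa,2)+np.percentile(qa,98))/2+b*(np.percentile(qb,2)+np.percentile(qb,98))/2
    print(n,"lid n",nrm.round(3),"lean",np.degrees(np.arccos(nrm[2])).round(1),"az",np.degrees(np.arctan2(nrm[1],nrm[0])).round(1),"c0",c0.round(4),len(sil))
    print("  handle top",hc.round(4),"mid",mid.round(4),"h",((hc-c0)@nrm).round(4),"axis",e.round(3),"ext",np.ptp(qa).round(3),np.ptp(qb).round(3),len(Q))
    # disc centre by in-plane circle of boundary
    disc=X[m&(abs(h)<.004)&(S<50)]; u=np.c_[(disc-c0)@e,(disc-c0)@b].astype(np.float32)
    (ux,uy),r=cv2.minEnclosingCircle(u); print("  disc centre",(c0+e*ux+b*uy).round(4),"r",round(r,4))
    # deck
    dk=near((.57,.15),.3)&(X[:,2]>.08)&(X[:,2]<.1)&(S<60); D=X[dk]; print("  deck z",np.median(D[:,2]).round(4))
    box=cv2.minAreaRect((D[:,:2]*1000).astype(np.float32)); print("  rect",box)
    # seat hole: bins of angle, nearest deck radius
    s=np.array([.56,.19])
    for it in range(6):
        w=D[:,:2]-s; a=np.arctan2(w[:,1],w[:,0]); r=np.hypot(*w.T); B=[]
        for k in np.linspace(-np.pi,np.pi,37)[:-1]:
            i=np.where((abs((a-k+np.pi)%(2*np.pi)-np.pi)<.09)&(r>.035)&(r<.065))[0]
            if len(i): B.append(D[i[r[i].argmin()],:2])
        B=np.array(B); f=least_squares(lambda p:np.hypot(B[:,0]-p[0],B[:,1]-p[1])-p[2],[*s,.045],loss="soft_l1",f_scale=.002); s=f.x[:2]
    print("  seat",f.x.round(4),len(B))
    # console slope
    fc=near((.53,.02),.065)&(G>130)&(X[:,2]>.03)&(X[:,2]<.085)&(S<40); F=X[fc]
    for _ in range(5):
        q=F.mean(0); fn=np.linalg.svd(F-q)[2][2]; fn*=np.sign(fn[2]); d=(F-q)@fn; F=F[abs(d)<max(.002,2*d.std())]
    print("  face n",fn.round(3),"tilt",np.degrees(np.arccos(fn[2])).round(1),"yaw",np.degrees(np.arctan2(-fn[1],-fn[0])).round(1),len(F))
    hh=(X-q)@fn; k=near((.53,.02),.05)&(G<80)&(hh>.02)&(hh<.045); Kp=X[k]; kc=Kp.mean(0)
    ke=np.linalg.svd(Kp-kc)[2][0]; kb=np.cross(fn,ke); ka=(Kp-kc)@ke; kbv=(Kp-kc)@kb
    print("  knob bar",kc.round(4),"mid",(kc+ke*(ka.min()+ka.max())/2+kb*(kbv.min()+kbv.max())/2).round(4),"h",np.median(hh[k]).round(4),"dir",(ke*np.sign(ke[0])).round(3),np.ptp(ka).round(3),np.ptp(kbv).round(3),len(Kp))
if __name__=="__main__":
    for n in("top","side"): run(n)
    t=cv2.imread("pics/side0.png");s=cv2.imread("pics/top0.png")
    o=np.hstack([cv2.resize(a,(390,390),interpolation=cv2.INTER_CUBIC) for a in(s[195:255,400:460],t[270:345,325:400])])
    cv2.imwrite("pics/c.png",o)
E
python3 m.py
```

```text
top lid n [-0.62  -0.14   0.772] lean 39.5 az -167.3 c0 [ 0.4913 -0.3467  0.062 ] 441
  handle top [ 0.4758 -0.3509  0.0809] mid [ 0.4749 -0.3512  0.0802] h 0.0248 axis [0.753 0.168 0.636] ext 0.038 0.014 69
  disc centre [ 0.4878 -0.3487  0.0589] r 0.0441
  deck z 0.0881
  rect ((563.6576538085938, 120.6835708618164), (182.27481079101562, 320.52984619140625), 5.2725510597229)
  seat [0.5574 0.1863 0.0408] 36
  face n [-0.492 -0.048  0.869] tilt 29.6 yaw 5.6 997
  knob bar [0.5231 0.0259 0.0847] mid [0.5232 0.0259 0.0847] h 0.034 dir [0.894 0.126 0.429] 0.04 0.012 64
side lid n [-0.63  -0.14   0.764] lean 40.2 az -167.5 c0 [ 0.4921 -0.3556  0.0618] 753
  handle top [ 0.4767 -0.358   0.0816] mid [ 0.4759 -0.3577  0.081 ] h 0.0252 axis [0.75  0.145 0.645] ext 0.038 0.014 101
  disc centre [ 0.4903 -0.3537  0.0607] r 0.0425
  deck z 0.0893
  rect ((565.752197265625, 117.66059875488281), (182.4014434814453, 326.47247314453125), 5.076460838317871)
  seat [0.5591 0.1833 0.0446] 36
  face n [-0.493 -0.045  0.869] tilt 29.7 yaw 5.2 851
  knob bar [0.5242 0.0183 0.0815] mid [0.5254 0.0202 0.0822] h 0.0328 dir [ 0.898 -0.001  0.44 ] 0.039 0.015 72
```

View pics/c.png

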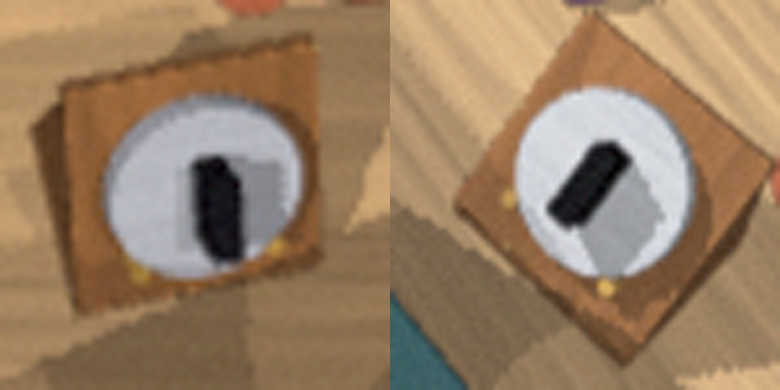

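The crop confirms it: a silver lid with a black handle along the slope, resting on two brass pins, at top px (431,224). The two cameras disagree by about 3–5 mm, so I average them. Next: grasp.

```bash
cat >> h.py <<'E'
def quat(z,x):
    z=np.array(z,float);z/=np.linalg.norm(z);x=np.array(x,float);x-=z*(x@z);x/=np.linalg.norm(x)
    return Rn.from_matrix(np.c_[x,np.cross(z,x),z]).as_quat()
E
python3 - <<'E'
from h import *
n=np.array([-.625,-.14,.768]);n/=np.linalg.norm(n); e=np.array([.75,.157,.64])
top=np.array([.490,-.351,.0605])
for s in(1,-1):
    q=quat(-n,s*e); print(s,[None if j is None else np.round(j,2) for j in (inverse_kinematics(top+n*d,q) for d in(.1,.004))])
    for yaw in np.radians([0,30,60,-30,-60,90,-90]):
        j=inverse_kinematics([.558,.185,.2],quat([0,0,-1],s*np.array([np.cos(yaw),np.sin(yaw),0]))); print("  seat",round(yaw,2),None if j is None else np.round(j,2))
    fn=np.array([-.4925,-.0465,.869]); j=inverse_kinematics(np.array([.5235,.023,.083])+fn*.05,quat(-fn,s*np.array([.87,.08,.49]))); print("  knob",None if j is None else np.round(j,2))
E
```

```text
1 [array([-1.33,  0.38,  1.98,  0.88,  0.99, -0.55]), array([-1.2 ,  0.53,  2.  ,  1.05,  0.82, -0.67])]
  seat 0.0 [ 0.2   0.34  1.54 -0.    1.27  1.77]
  seat 0.52 [ 0.2   0.34  1.54 -0.    1.27  1.25]
  seat 1.05 [ 0.2   0.34  1.54 -0.    1.27  0.73]
  seat -0.52 [ 0.2   0.34  1.54 -0.    1.27  2.3 ]
  seat -1.05 [ 0.2   0.34  1.54 -0.    1.27  2.82]
  seat 1.57 [ 0.2   0.34  1.54 -0.    1.27  0.2 ]
  seat -1.57 [ 0.2   0.34  1.54 -0.    1.27 -2.94]
  knob [-0.23  0.13  2.26  0.56  0.3   0.75]
-1 [array([-1.33,  0.38,  1.98,  0.88,  0.99,  2.59]), array([-1.2 ,  0.53,  2.  ,  1.05,  0.82,  2.48])]
  seat 0.0 [ 0.2   0.34  1.54 -0.    1.27 -1.37]
  seat 0.52 [ 0.2   0.34  1.54 -0.    1.27 -1.89]
  seat 1.05 [ 0.2   0.34  1.54 -0.    1.27 -2.42]
  seat -0.52 [ 0.2   0.34  1.54 -0.    1.27 -0.84]
  seat -1.05 [ 0.2   0.34  1.54 -0.    1.27 -0.32]
  seat 1.57 [ 0.2   0.34  1.54 -0.    1.27 -2.94]
  seat -1.57 [ 0.2   0.34  1.54 -0.    1.27  0.2 ]
  knob [-0.23  0.13  2.26  0.56  0.3  -2.39]
```

Run:
```python
from h import *
n=np.array([-.625,-.14,.768]);n/=np.linalg.norm(n); e=np.array([.75,.157,.64])
top=np.array([.490,-.351,.0605]); q=quat(-n,e)
move_gripper(.05)
move_ptp(top+n*.1,q); print(current_clock())
print(servo_line(top+n*.045,q,rate=.1), servo_line(top+n*.0045,q,rate=.05,contact_N=4))
print(((current_position()-top)@n).round(4),current_force().round(2))
move_gripper(0.0); print("gap",current_finger_gap(),"grip",current_grip_force(),current_clock())
p=np.array(current_position())
servo_line(p+n*.03+[0,0,.01],rate=.06); servo_line(p+n*.05+[0,0,.1],rate=.15)
print("gap",current_finger_gap(),current_force().round(2))
move_ptp([.558,.185,.22],quat([0,0,-1],[np.cos(1.3),np.sin(1.3),0]))
print("gap",current_finger_gap(),current_position(),current_clock())
for nm in("top","side"):
    c=capture(nm); cv2.imwrite(f"pics/{nm}1.png",c["image"]); np.savez(nm+"1.npz",**c)
a=cv2.imread("pics/top1.png")[120:280,180:340];b=cv2.imread("pics/side1.png")[40:240,200:400]
cv2.imwrite("pics/d.png",np.hstack([cv2.resize(x,(400,400),interpolation=cv2.INTER_CUBIC) for x in(a,b)]))
```

```text
3.05
False False
0.0046 [-0.44 -0.46 -0.22]
gap 0.0002808420711257697 grip 0.0 5.575
gap 0.0004156739344239618 [-0.66  0.47 -0.25]
gap 0.0007040190003441118 [0.55793566 0.18397336 0.21963155] 9.25
```

View pics/d.png

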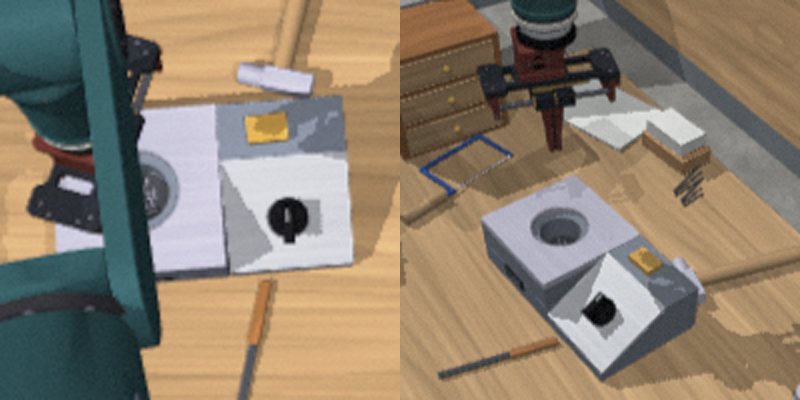

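The fingers closed on nothing, and the right panel shows them empty above the seat. I'll look at the stand again.

```bash
sed -i 's/def run(n):/def run(n,k="0"):/; s/c=np.load(n+"0.npz")/c=np.load(n+k+".npz")/' m.py
python3 - <<'E'
import m
for n in("top","side"): 
    try: m.run(n,"1")
    except Exception as e: print(n,e)
from h import *
a=cv2.imread("pics/top1.png")[180:270,380:470];b=cv2.imread("pics/side1.png")[255:355,310:410]
cv2.imwrite("pics/e.png",np.hstack([cv2.resize(x,(400,400),interpolation=cv2.INTER_CUBIC) for x in(a,b)]))
E
```

```text
top lid n [-0.623 -0.139  0.77 ] lean 39.6 az -167.4 c0 [ 0.4915 -0.3471  0.0622] 446
  handle top [ 0.4757 -0.3509  0.0811] mid [ 0.4746 -0.3516  0.0801] h 0.0249 axis [0.757 0.143 0.638] ext 0.038 0.014 67
  disc centre [ 0.4889 -0.3493  0.0597] r 0.0433
  deck z 0.0881
  rect ((563.3109130859375, 120.23019409179688), (181.63015747070312, 319.32281494140625), 5.12115478515625)
  seat [0.5509 0.1983 0.046 ] 21
  face n [-0.489 -0.047  0.871] tilt 29.4 yaw 5.5 1116
  knob bar [0.5225 0.0258 0.0844] mid [0.5224 0.0258 0.0843] h 0.0335 dir [0.876 0.117 0.468] 0.04 0.012 61
side lid n [-0.635 -0.136  0.76 ] lean 40.5 az -167.9 c0 [ 0.4921 -0.3553  0.0616] 750
  handle top [ 0.4756 -0.3577  0.0808] mid [ 0.475  -0.3573  0.0803] h 0.0254 axis [0.746 0.145 0.65 ] ext 0.038 0.014 107
  disc centre [ 0.4902 -0.3539  0.0603] r 0.0424
  deck z 0.0892
  rect ((565.9942626953125, 115.92587280273438), (183.19483947753906, 322.5686950683594), 5.37630558013916)
  seat [0.5569 0.1834 0.0437] 36
  face n [-0.496 -0.043  0.867] tilt 29.9 yaw 4.9 852
  knob bar [0.5234 0.0178 0.0818] mid [0.5251 0.0197 0.0826] h 0.0334 dir [0.911 0.01  0.411] 0.04 0.015 77
```

View pics/e.png

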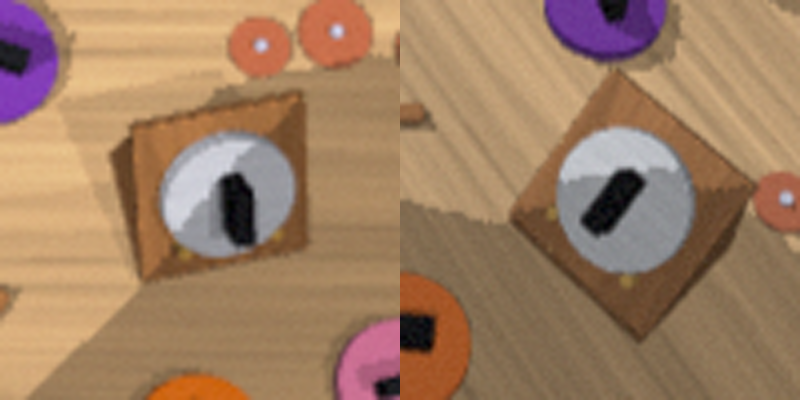

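The lid is undisturbed, with nothing moved. I'll check whether the camera and the robot's TCP agree, since the fingertips show at about side px (277,115).

Run:
```python
from h import *
c=np.load("side1.npz"); p=np.array(current_position()); 
x=c["R"]@p+c["t"]; x=c["intrinsics"]@x; print("tcp px",x[:2]/x[2], "quat",current_orientation(), "R", Rn.from_quat(current_orientation()).as_matrix().round(2).tolist())
P=pts(c)[95:125,255:300]; im=c["image"][95:125,255:300].astype(int)
m=(im[...,2]-im[...,0]>25)&(im.sum(2)<330)&(P[...,2]>.15); Q=P[m]; print(len(Q)); i=Q[:,2].argsort()[:12]; print(Q[i].round(3))
# grasp pose replay
n=np.array([-.625,-.14,.768]);n/=np.linalg.norm(n); e=np.array([.75,.157,.64]); q=quat(-n,e); print(q,Rn.from_quat(q).as_matrix().round(2).tolist())
move_gripper(.05); print(current_finger_gap());
```

```text
tcp px [276.9809436  119.82912614] quat [ 7.96646957e-01  6.04444829e-01 -2.57438028e-04 -9.39822654e-05] R [[0.27, 0.96, -0.0], [0.96, -0.27, -0.0], [-0.0, -0.0, -1.0]]
129
[[0.554 0.174 0.245]
 [0.561 0.169 0.245]
 [0.559 0.17  0.246]
 [0.551 0.173 0.247]
 [0.562 0.17  0.247]
 [0.552 0.192 0.248]
 [0.547 0.172 0.249]
 [0.559 0.17  0.249]
 [0.546 0.176 0.25 ]
 [0.551 0.173 0.25 ]
 [0.563 0.171 0.25 ]
 [0.548 0.173 0.251]]
[ 0.93504877  0.09835852  0.33832997 -0.03927138] [[0.75, 0.21, 0.62], [0.16, -0.98, 0.14], [0.64, -0.01, -0.77]]
0.050147258986452434
```

Run:
```python
from h import *
n=np.array([-.625,-.14,.768]);n/=np.linalg.norm(n); e=np.array([.75,.157,.64])
top=np.array([.490,-.351,.0605]); q=quat(-n,e)
move_ptp(top+n*.1,q)
servo_line(top+n*.045,q,rate=.1); print(servo_line(top+n*.0045,q,rate=.05,contact_N=4))
p=np.array(current_position());print(p-top-n*.0045,current_finger_gap(),current_clock(),Rn.from_quat(current_orientation()).as_matrix().round(2).tolist())
im=[]
for nm in("top","side"):
    c=capture(nm); np.savez(nm+"2.npz",**c); x=c["R"]@p+c["t"]; x=c["intrinsics"]@x; u,v=(x[:2]/x[2]).astype(int); print(nm,u,v)
    im.append(cv2.resize(c["image"][v-50:v+50,u-50:u+50],(400,400),interpolation=cv2.INTER_CUBIC))
cv2.imwrite("pics/f.png",np.hstack(im))
```

```text
False
[ 3.00805169e-05 -3.47786426e-05  5.78681296e-05] 0.05038303796481788 14.0083 [[0.75, 0.21, 0.63], [0.16, -0.98, 0.14], [0.64, -0.01, -0.77]]
top 432 224
side 363 304
```

View pics/f.png

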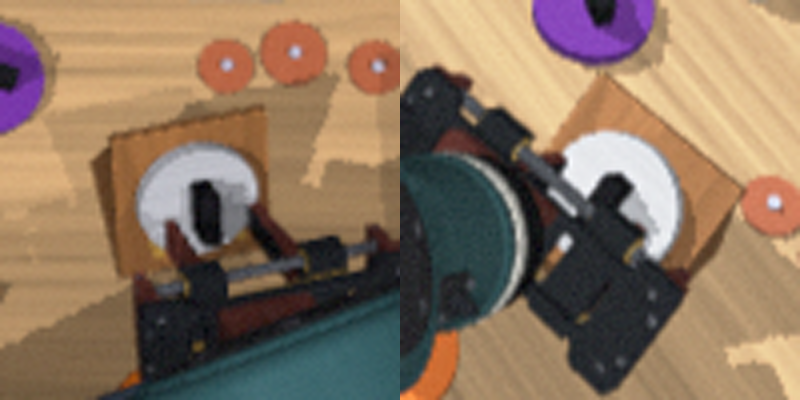

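The fingers straddle the handle sideways (top panel, around (175,225) and (260,210)). They seem to stop short of it along the tool axis, so the tips look further back than the reported TCP. I'll measure that.

Run:
```python
from h import *
p=np.array(current_position()); T=Rn.from_quat(current_orientation()).as_matrix()
def tips(nm,k,p,T):
    c=np.load(nm+k+".npz"); X=(pts(c)-p)@T; im=c["image"].astype(int)
    m=(abs(X[...,0])<.03)&(abs(X[...,1])<.06)&(X[...,2]<.0)&(X[...,2]>-.08)&(im[...,2]-im[...,0]>22)&(im[...,2]<130)
    Q=X[m]; 
    for s in(1,-1):
        S=Q[s*Q[:,1]>0]
        if len(S)>3: S=S[S[:,2].argsort()[::-1]]; print(nm,k,s,len(S),S[:8].round(3).tolist())
tips("top","2",p,T)
T1=np.array([[.27,.96,0],[.96,-.27,0],[0,0,-1]]); tips("side","1",np.array([.558,.184,.2196]),T1)
```

```text
top 2 1 40 [[0.008, 0.029, -0.025], [0.009, 0.026, -0.027], [-0.009, 0.022, -0.027], [-0.011, 0.022, -0.029], [0.009, 0.024, -0.031], [0.009, 0.027, -0.032], [0.008, 0.029, -0.032], [0.007, 0.026, -0.034]]
top 2 -1 55 [[-0.011, -0.037, -0.028], [0.008, -0.031, -0.029], [0.009, -0.034, -0.03], [0.013, -0.034, -0.03], [-0.015, -0.036, -0.032], [0.01, -0.036, -0.035], [0.004, -0.036, -0.036], [0.01, -0.033, -0.036]]
side 1 1 45 [[-0.014, 0.007, -0.026], [-0.014, 0.004, -0.026], [-0.012, 0.008, -0.028], [-0.014, 0.005, -0.03], [-0.011, 0.008, -0.031], [-0.012, 0.005, -0.032], [-0.01, 0.008, -0.033], [-0.013, 0.005, -0.036]]
side 1 -1 62 [[-0.011, -0.001, -0.025], [-0.013, -0.004, -0.027], [0.006, -0.008, -0.028], [-0.014, -0.007, -0.029], [-0.011, -0.009, -0.03], [-0.013, -0.004, -0.031], [-0.013, -0.007, -0.031], [-0.009, -0.009, -0.033]]
```

The visible tips are about 25 mm behind the reported TCP in both views, so the tool is effectively shorter. I'll advance along the axis until there is a light touch, back off, and grip.

Run:
```python
from h import *
n=np.array([-.625,-.14,.768]);n/=np.linalg.norm(n); top=np.array([.490,-.351,.0605])
p0=np.array(current_position())
hit=servo_line(p0-n*.034,rate=.02,contact_N=3)
p=np.array(current_position()); print(hit,"advance",((p0-p)@n).round(4),"d",((p-top)@n).round(4),current_force().round(2),current_clock())
if hit: servo_line(p+n*.003,rate=.03)
move_gripper(0.0); print("gap",current_finger_gap(),"grip",current_grip_force(),current_force().round(2),current_clock())
```

```text
True advance 0.028 d -0.0232 [-3.17 -0.13  5.  ] 15.3667
gap 0.013841728190799131 grip 29.955886602401733 [ 1.68 -2.85  0.13] 16.275
```

Gripped (gap 13.8 mm, 30 N). The tool is about 23 mm shorter than stated. Now lift and carry, then compare the lid and seat positions in the side camera.

Run:
```python
from h import *
n=np.array([-.625,-.14,.768]);n/=np.linalg.norm(n)
p=np.array(current_position())
servo_line(p+n*.03+[0,0,.01],rate=.06); servo_line(p+n*.05+[0,0,.12],rate=.15)
print("gap",current_finger_gap())
move_ptp([.558,.185,.22],quat([0,0,-1],[np.cos(1.3),np.sin(1.3),0]))
servo_line([.558,.185,.15],rate=.1)
print("gap",current_finger_gap(),current_position(),current_clock())
im=[]; p=np.array(current_position()); T=Rn.from_quat(current_orientation()).as_matrix()
for nm in("top","side"):
    c=capture(nm); np.savez(nm+"3.npz",**c); P=pts(c); I=c["image"].astype(int)
    for s in silhouettes(nm,"lid")[:3]:
        r=s["region"]; Q=P[r]; print(nm,round(s["conf"],2),np.round(s["xy"]),r.sum(),np.nanmedian(Q,0).round(3))
    X=P.reshape(-1,3); m=(np.hypot(X[:,0]-.558,X[:,1]-.185)<.055)&(X[:,2]>.12)&(X[:,2]<.19)
    S=(I.max(2)-I.min(2)).ravel(); G=I.mean(2).ravel(); L=X[m&(S<35)&(G>90)]
    if len(L)>30:
        q=np.median(L,0); L=L[abs(L[:,2]-q[2])<.006]; A=np.c_[L[:,:2],np.ones(len(L))]; f=np.linalg.lstsq(A,L[:,2],rcond=None)[0]
        print(nm,"lid top plane slopes",f[:2].round(3),"z",L[:,2].mean().round(4),len(L),"circle",cv2.minEnclosingCircle((L[:,:2]*1000).astype(np.float32)))
    x=c["R"]@p+c["t"]; x=c["intrinsics"]@x; u,v=(x[:2]/x[2]).astype(int)
    im.append(cv2.resize(c["image"][v-50:v+50,u-50:u+50],(400,400),interpolation=cv2.INTER_CUBIC))
cv2.imwrite("pics/g.png",np.hstack(im))
```

```text
gap 0.013860814881946274
gap 0.014328067605340326 [0.55855261 0.18498101 0.15049517] 20.925
top 0.79 [380. 193.] 638 [ 0.583 -0.209  0.013]
top 0.67 [424. 279.] 689 [ 0.341 -0.334  0.013]
top 0.63 [471. 264.] 706 [ 0.377 -0.463  0.013]
top lid top plane slopes [ 0.02  -0.004] z 0.1695 159 circle ((554.3328857421875, 187.1294403076172), 41.80013656616211)
side 0.95 [308. 340.] 1056 [ 0.341 -0.346  0.014]
side 0.81 [277. 136.] 434 [0.551 0.167 0.171]
side 0.65 [362. 259.] 637 [ 0.582 -0.221  0.014]
side lid top plane slopes [0.01  0.019] z 0.1709 320 circle ((556.2593994140625, 181.92990112304688), 43.02775955200195)
```

View pics/g.png

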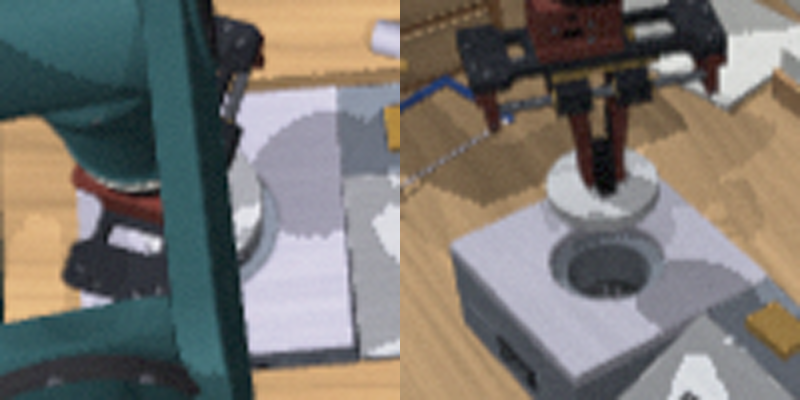

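The lid is held level, with its top at z ≈ 0.170 as predicted. In the side view it sits about 2 mm short of the seat centre, so I correct by that and lower it with contact sensing.

Run:
```python
from h import *
x,y=.5602,.1858
servo_line([x,y,.092],rate=.1); sleep(.2)
hit=servo_line([x,y,.068],rate=.02,contact_N=4); p=current_position(); print(hit,p,current_force().round(2),current_torque().round(3),current_finger_gap(),current_clock())
```

```text
True [0.5601062  0.18578217 0.07122171] [-0.37  0.18  4.18] [-0.153  0.016  0.077] 0.013790586959991925 23.0083
```

It touched at z = 0.0712, where 0.0718 was expected for fully home. Release, retreat and check.

Run:
```python
from h import *
p=np.array(current_position())
move_gripper(.04); sleep(.2); print(current_force().round(2),current_grip_force())
servo_line(p+[0,0,.05],rate=.1); servo_line(p+[-.02,-.06,.20],rate=.25)
# move towards knob approach
fn=np.array([-.4935,-.0455,.868]); fn/=np.linalg.norm(fn)
k=np.array([.524,.0225,.0835])   # bar top mid (35 mm out)
move_ptp(k+fn*.10,quat(-fn,[.87,.08,.49])); print(current_clock())
im=[]
for nm in("top","side"):
    c=capture(nm); np.savez(nm+"4.npz",**c); P=pts(c); I=c["image"].astype(int)
    X=P.reshape(-1,3); m=(np.hypot(X[:,0]-.558,X[:,1]-.185)<.06)&(X[:,2]>.07)&(X[:,2]<.11)
    for s in silhouettes(nm,"lid")[:4]: 
        Q=P[s["region"]]; q=np.nanmedian(Q,0)
        if abs(q[1]-.185)<.03:
            G=I.mean(2)[s["region"]]; L=Q[(G>90)]; L=L[abs(L[:,2]-np.median(L[:,2]))<.005]; A=np.c_[L[:,:2]-q[:2],np.ones(len(L))]; f=np.linalg.lstsq(A,L[:,2],rcond=None)[0]
            print(nm,s["conf"],q.round(3),"slopes",f.round(4),cv2.minEnclosingCircle((L[:,:2]*1000).astype(np.float32)))
    x=c["R"]@np.array([.555,.12,.09])+c["t"]; x=c["intrinsics"]@x; u,v=(x[:2]/x[2]).astype(int)
    im.append(cv2.resize(c["image"][v-50:v+50,u-50:u+50],(400,400),interpolation=cv2.INTER_CUBIC))
cv2.imwrite("pics/i.png",np.hstack(im))
```

```text
[ 0.11 -0.31 -0.85] 0.0
26.1833
top 0.57 [0.554 0.188 0.091] slopes [0. 0. 0.] ((0.0, 0.0), 0.0)
side 0.76 [0.559 0.175 0.092] slopes [0. 0. 0.] ((0.0, 0.0), 0.0)
```

View pics/i.png

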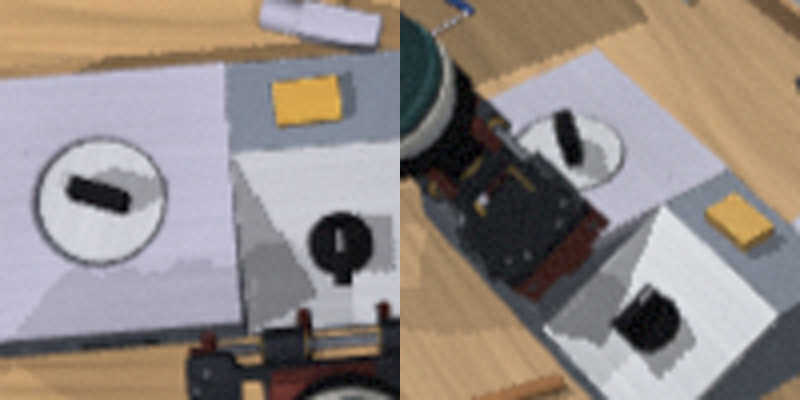

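The top view shows the lid flush and centred with an even ring gap, its top at z ≈ 0.091 around panel (100,200). The knob is at panel (340,243) with the fingers in line above it. Next: grip the knob, using a contact guard.

Run:
```python
from h import *
fn=np.array([-.4935,-.0455,.868]); fn/=np.linalg.norm(fn); k=np.array([.524,.0225,.0835])
servo_line(k+fn*.0,rate=.12); sleep(.1)
print(servo_line(k-fn*.044,rate=.04,contact_N=3),((current_position()-k)@fn).round(4),current_force().round(2))
R=Rn.from_quat(current_orientation()).as_matrix()
f0=current_force()@R;t0=current_torque()@R
move_gripper(0); sleep(.1)
print("gap",current_finger_gap(),current_grip_force(),"f",(current_force()@R-f0).round(2),"t",(current_torque()@R-t0).round(3),current_joint_pos().round(3),current_clock())
```

```text
Traceback (most recent call last):
bench.PlanningError: the arm cannot follow that straight line within its joint ranges
```

Run:
```python
from h import *
fn=np.array([-.4935,-.0455,.868]); fn/=np.linalg.norm(fn); k=np.array([.524,.0225,.0835]); g=k-fn*.044
print(current_joint_pos().round(2))
f=lambda j:None if j is None else np.round(j,2).tolist()
for s in(1,-1):
    q=quat(-fn,s*np.array([.87,.08,.49]))
    print([f(inverse_kinematics(g+fn*d,q)) for d in(.144,.1,.07,.044,.03,.015,0)])
side=np.cross([0,0,1],fn);side/=np.linalg.norm(side)
for dg in(4,8,12,16):
    R0=Rn.from_rotvec(side*np.radians(-dg)); n2=R0.apply(fn); 
    pt=g+fn*.023; g2=pt-n2*.023
    out=[]
    for th in(0,.4,.8,1.2,1.5):
        Q=Rn.from_rotvec(-fn*th)*R0*Rn.from_quat(quat(-fn,[.87,.08,.49])); z=Q.apply([0,0,1]); out.append(f(inverse_kinematics(pt+z*.023,Q.as_quat())))
    print(dg,n2.round(2),f(inverse_kinematics(g2+n2*.05,quat(-n2,[.87,.08,.49]))),out)
```

```text
[-0.25 -0.01  2.24  0.4   0.45  0.9 ]
[[-0.26, -0.01, 2.25, 0.4, 0.45, 0.9], [-0.23, 0.11, 2.26, 0.53, 0.31, 0.78], [-0.21, 0.19, 2.27, 0.7, 0.23, 0.62], None, None, None, None]
[[-0.26, -0.01, 2.25, 0.4, 0.45, -2.24], [-0.23, 0.11, 2.26, 0.53, 0.31, -2.36], [-0.21, 0.19, 2.27, 0.7, 0.23, -2.52], None, None, None, None]
4 [-0.43 -0.04  0.9 ] [-0.18, 0.25, 2.2, 0.43, 0.29, 0.91] [None, [-0.19, 0.38, 2.2, 0.85, 0.2, 0.87], [-0.22, 0.38, 2.21, 1.03, 0.22, 1.06], [-0.24, 0.39, 2.23, 1.24, 0.23, 1.23], [-0.26, 0.39, 2.25, 1.42, 0.24, 1.35]]
8 [-0.37 -0.03  0.93] [-0.16, 0.25, 2.13, 0.24, 0.4, 1.11] [[-0.15, 0.37, 2.14, 0.33, 0.28, 1.03], [-0.2, 0.37, 2.14, 0.56, 0.31, 1.15], [-0.26, 0.38, 2.16, 0.81, 0.33, 1.26], [-0.3, 0.39, 2.2, 1.08, 0.34, 1.35], [-0.32, 0.4, 2.23, 1.31, 0.34, 1.39]]
12 [-0.3  -0.03  0.95] [-0.14, 0.26, 2.06, 0.14, 0.52, 1.22] [[-0.13, 0.37, 2.08, 0.18, 0.39, 1.19], [-0.21, 0.38, 2.08, 0.43, 0.43, 1.28], [-0.28, 0.39, 2.11, 0.69, 0.44, 1.35], [-0.35, 0.4, 2.16, 0.99, 0.44, 1.4], [-0.38, 0.42, 2.21, 1.24, 0.44, 1.41]]
16 [-0.24 -0.02  0.97] [-0.13, 0.28, 2.0, 0.09, 0.63, 1.29] [[-0.12, 0.39, 2.02, 0.1, 0.51, 1.27], [-0.22, 0.39, 2.03, 0.36, 0.54, 1.34], [-0.31, 0.4, 2.06, 0.62, 0.54, 1.4], [-0.39, 0.42, 2.13, 0.92, 0.54, 1.43], [-0.44, 0.44, 2.19, 1.18, 0.53, 1.42]]
```

The exact axis direction would need j5 below 0.2. Leaning the tool 8° steeper in the bar's plane keeps the pads flat on the bar, so I'll rotate it rigidly about the knob axis.

```bash
cat >> h.py <<'E'
fn=np.array([-.4935,-.0455,.868]); fn/=np.linalg.norm(fn); kb=np.array([.524,.0225,.0835])
side=np.cross([0,0,1],fn);side/=np.linalg.norm(side)
Q0=Rn.from_rotvec(side*np.radians(-8))*Rn.from_quat(quat(-fn,[.87,.08,.49]))
def kpose(th,off=np.zeros(3),back=0.):
    Q=Rn.from_rotvec(-fn*th)*Q0; z=Q.apply([0,0,1]); return kb+off-fn*.020+z*(.023-back),Q.as_quat()
def ft():
    R=Rn.from_quat(current_orientation()).as_matrix()
    return np.r_[current_force()@R,current_torque()@fn]
E
python3 - <<'E'
from h import *
p,q=kpose(0,back=.07); move_ptp(p,q)
p,q=kpose(0,back=.03); servo_line(p,q,rate=.1); sleep(.1)
p,q=kpose(0); print(servo_line(p,q,rate=.04,contact_N=3),(np.array(current_position())-p).round(4))
a=ft(); print(a.round(3)); move_gripper(0); sleep(.1); b=ft()
print("gap",current_finger_gap(),current_grip_force(),"d",(b-a).round(3),current_joint_pos().round(3),current_clock())
E
```

```text
False [-0.0001  0.     -0.    ]
[ 0.237 -0.506  0.082 -0.059]
gap 0.012866237510124657 29.999827444553375 d [ 1.184 -5.104 -4.458 -0.16 ] [-0.149  0.367  2.138  0.325  0.282  1.033] 28.975
```

Run:
```python
from h import *
for th in np.arange(.13,.66,.13):
    move_ptp(*kpose(th)); v=ft(); print(round(th,3),v.round(2),round(current_finger_gap(),4),round(current_clock(),2))
    if np.abs(v[:3]).max()>25: break
```

```text
0.13 [ 1.38 -6.64 -3.91 -0.05] 0.0128 29.23
0.26 [ 0.56 -6.16 -3.89 -0.02] 0.0126 29.48
0.39 [-0.88 -5.15 -3.12  0.04] 0.0128 29.73
0.52 [-0.51 -3.69 -5.38  0.01] 0.0127 29.98
0.65 [-1.99 -2.92 -4.51  0.04] 0.0125 30.23
```

Forces are small. Now fine steps to find the stop.

Run:
```python
from h import *
def avg():
    o=[]
    for _ in range(8): sleep(.02); o.append(ft())
    return np.mean(o,0)
H=[]; th=.65
while th<1.5:
    move_ptp(*kpose(th)); v=avg(); H.append((th,v[3])); print(round(th,3),v.round(3),round(current_clock(),2))
    base=np.median([h[1] for h in H[:3]])+.1*(th-H[0][0]) 
    if len(H)>1 and v[3]-base>.12 or np.abs(v[:3]).max()>25: break
    th+=.03
```

```text
0.65 [-0.807 -2.354 -5.037  0.053] 30.61
0.68 [-0.756 -2.255 -5.649  0.075] 30.99
0.71 [-0.883 -2.233 -5.853  0.063] 31.38
0.74 [-1.162 -2.197 -5.656  0.068] 31.76
0.77 [-1.146 -1.497 -5.963  0.082] 32.14
0.8 [-1.17  -1.537 -5.793  0.096] 32.52
0.83 [-1.212 -1.323 -6.022  0.104] 32.91
0.86 [-0.916 -1.186 -6.106  0.106] 33.29
0.89 [-1.05  -1.171 -6.181  0.1  ] 33.67
0.92 [-1.183 -1.514 -6.363  0.101] 34.06
0.95 [-1.025 -0.978 -6.15   0.128] 34.44
0.98 [-0.975 -0.701 -6.097  0.172] 34.83
1.01 [-0.917 -0.621 -5.712  0.207] 35.21
1.04 [-1.352 -0.451 -6.24   0.239] 35.59
```

The stop is at about 0.945 rad, where the slope jumps to about 1.3–1.6 N·m/rad. I'll go to 1.085 (about 0.13 in), hold, then return with the knob and release.

```bash
python3 - <<'E'
from h import *
move_ptp(*kpose(1.06)); move_ptp(*kpose(1.085)); sleep(.6); print(ft().round(3)); sleep(.6); print(ft().round(3),current_clock())
for th in np.arange(.95,-.01,-.19): move_ptp(*kpose(max(th,0)))
move_ptp(*kpose(0)); print(ft().round(3))
move_gripper(.04); sleep(.2)
p,q=kpose(0,back=.07); servo_line(p,q,rate=.08)
servo_line(p+np.array([-.04,-.05,.1]),q,rate=.2); print(current_clock())
j=current_joint_pos(); goto_joints([-1.2,.2,1.6,0,1.27,0]); sleep(.5); print(current_position(),current_force().round(2),current_clock())
im=[]
for nm in("top","side"):
    c=capture(nm); np.savez(nm+"5.npz",**c)
    for s in silhouettes(nm,"knob_grip")[:1]: print(nm,np.round(s["xy"]))
    x=c["R"]@np.array([.555,.10,.09])+c["t"]; x=c["intrinsics"]@x; u,v=(x[:2]/x[2]).astype(int)
    im.append(cv2.resize(c["image"][v-50:v+50,u-50:u+50],(400,400),interpolation=cv2.INTER_CUBIC))
cv2.imwrite("pics/j.png",np.hstack(im))
E
python3 -c "
import m
for n in('top','side'): m.run(n,'5')" 2>&1 | grep -E "knob|Err"
```

```text
[-1.583 -0.455 -5.903  0.319]
[-0.217 -0.09  -6.308  0.343] 37.2917
[ 1.012 -4.365 -9.365 -0.035]
41.625
[ 0.2626095  -0.48491388  0.25326836] [-0.23 -0.32  0.6 ] 43.9333
top [294. 207.]
IndexError: index -1 is out of bounds for axis 0 with size 0
```

View pics/j.png

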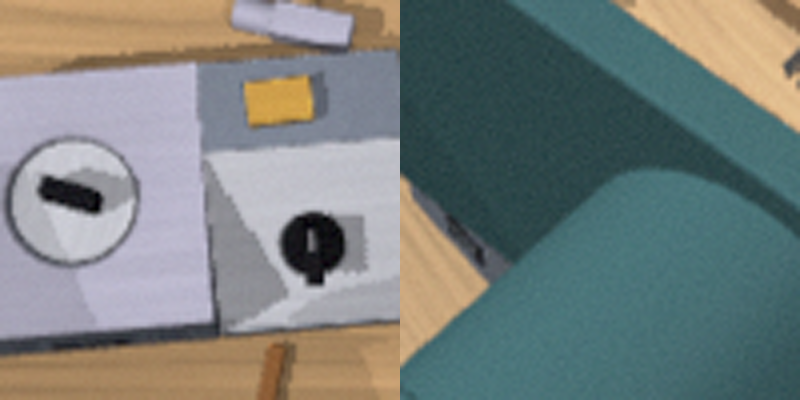

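The top view shows the lid still flush in its seat at panel (72,200), and the knob back at rest at (313,243) with its bar up the slope. The gauge block hasn't moved and the robot is clear, so I'm handing in.

```bash
python3 -c "
from bench import *
print(close_job())"
```

```text
the job is handed in; nothing more can be done
None
```

I handed the job in at about 44 s; the verdict wasn't shown. The lid is released flush in its seat, and the knob was held about 0.14 rad (by torque estimate) into its stop for 1.2 s, then returned to rest and let go; the first grasp closed short of the handle but moved nothing.

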